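Put the microscope objectives back in their colour-coded dishes

TASK

The four objective lenses taken off the microscope are standing about the bench. Stand each one, lens end up, inside the dish whose rim has the same colour as the lens's ring, with its foot flat on the dish's floor, and let go of it. They are delicate optics, so set them down without dropping them or tipping them over, and leave the brown bottle and the petri dish where they are.

Things in the scene. Friction and masses are not known exactly. Their poses are not given: they have to be found in the camera images.
- red_mid (a point): microscope objective lens with a red colour ring, loose, standing on its flat foot, lens up: 48 mm tall, about 160 g; a plain steel cylinder 32 mm in diameter from the foot up to 34 mm (the topmost 6 mm of it is the red ring), then a red cone to 19 mm diameter at 45 mm, dark lens on top. This point is on its axis, half-way up (24 mm above the foot); z points up through the lens; grip across the diameter from any side
- yellow_mid (a point): microscope objective lens with a yellow colour ring, loose, standing on its flat foot, lens up: 51 mm tall, about 160 g; a plain steel cylinder 32 mm in diameter from the foot up to 37 mm (the topmost 6 mm of it is the yellow ring), then a yellow cone to 19 mm diameter at 48 mm, dark lens on top. This point is on its axis, half-way up (25.5 mm above the foot); z points up through the lens; grip across the diameter from any side
- green_mid (a point): microscope objective lens with a green colour ring, loose, standing on its flat foot, lens up: 54 mm tall, about 160 g; a plain steel cylinder 32 mm in diameter from the foot up to 40 mm (the topmost 6 mm of it is the green ring), then a green cone to 19 mm diameter at 51 mm, dark lens on top. This point is on its axis, half-way up (27 mm above the foot); z points up through the lens; grip across the diameter from any side
- blue_mid (a point): microscope objective lens with a blue colour ring, loose, standing on its flat foot, lens up: 57 mm tall, about 160 g; a plain steel cylinder 32 mm in diameter from the foot up to 43 mm (the topmost 6 mm of it is the blue ring), then a blue cone to 19 mm diameter at 54 mm, dark lens on top. This point is on its axis, half-way up (28.5 mm above the foot); z points up through the lens; grip across the diameter from any side
- dish_red: round low dish with a red rim and black rubber floor, fixed to the bench at this place: outer diameter 70 mm (rim 10 mm broad, its top 6 mm above the bench), inner diameter 50 mm, floor 3 mm above the bench. Origin: centre of its underside, on the bench top (z = 0); z up
- dish_yellow: round low dish with a yellow rim and black rubber floor, fixed to the bench at this place: outer diameter 70 mm (rim 10 mm broad, its top 6 mm above the bench), inner diameter 50 mm, floor 3 mm above the bench. Origin: centre of its underside, on the bench top (z = 0); z up
- dish_green: round low dish with a green rim and black rubber floor, fixed to the bench at this place: outer diameter 70 mm (rim 10 mm broad, its top 6 mm above the bench), inner diameter 50 mm, floor 3 mm above the bench. Origin: centre of its underside, on the bench top (z = 0); z up
- dish_blue: round low dish with a blue rim and black rubber floor, fixed to the bench at this place: outer diameter 70 mm (rim 10 mm broad, its top 6 mm above the bench), inner diameter 50 mm, floor 3 mm above the bench. Origin: centre of its underside, on the bench top (z = 0); z up
- bottle: bystander, loose: brown glass bottle with a black cap and pale label, 34 mm in diameter, 44 mm tall, 60 g, standing on the bench. Origin: centre of its underside; z up
- petri: bystander, loose: closed petri dish with pale sides, dark pink seen from above, 62 mm in diameter, 15 mm tall, 60 g, lying flat on the bench. Origin: centre of its underside; z up. Lenses, dishes, bottle and petri dish all lie at least 100 mm apart, centre to centre, at the start; nothing else stands among them

How it is judged:
At the end, for the whole second after the job is handed in: Each objective stands upright (within 4.5 degrees) and at rest on the floor of the dish of its own colour: its axis within 12 mm of the dish's centre, its height within 3 mm of standing on the floor; all released (horizontal distance between red_mid and dish_red below 0.012 m and z of red_mid in the frame of dish_red between 0.024 and 0.03 m and angle between each of red_mid, yellow_mid, green_mid, blue_mid's own z axis and vertical below 0.08 rad and linear speed of each of objective_red, objective_yellow, objective_green, objective_blue below 0.02 m/s and angular speed of each of objective_red, objective_yellow, objective_green, objective_blue below 0.3 rad/s and horizontal distance between yellow_mid and dish_yellow below 0.012 m and z of yellow_mid in the frame of dish_yellow between 0.0255 and 0.0315 m and horizontal distance between green_mid and dish_green below 0.012 m and z of green_mid in the frame of dish_green between 0.027 and 0.033 m and horizontal distance between blue_mid and dish_blue below 0.012 m and z of blue_mid in the frame of dish_blue between 0.0285 and 0.0345 m); the robot touches nothing.
It fails at once if an objective is tipped by more than 35 degrees (angle between any of red_mid, yellow_mid, green_mid, blue_mid's own z axis and vertical above 0.61 rad).
It fails at once if an objective is dropped: let go and falling from 18 mm or more ((linear speed of objective_red above 0.6 m/s and contact force between objective_red and the fingers below 0.05 N) or (linear speed of objective_yellow above 0.6 m/s and contact force between objective_yellow and the fingers below 0.05 N) or (linear speed of objective_green above 0.6 m/s and contact force between objective_green and the fingers below 0.05 N) or (linear speed of objective_blue above 0.6 m/s and contact force between objective_blue and the fingers below 0.05 N)).
It fails at once if the brown bottle is pushed more than 20 mm from its place or tipped (distance of bottle from where it was at the start of the episode above 0.02 m or angle between bottle's own z axis and vertical above 0.35 rad).
It fails at once if the petri dish is pushed more than 20 mm from its place or tipped (distance of petri from where it was at the start of the episode above 0.02 m or angle between petri's own z axis and vertical above 0.35 rad).
It also fails if it takes over 109 s, if anything falls off the work surface, if the arm or the gripper's body presses on something with over 40 N, if the wrist force passes 120 N, or if a joint passes its speed limit or range.

ROBOT

A 6-joint arm with a two-finger parallel gripper is mounted at the origin on the work surface. World frame = base frame: x ahead of the robot, y to its left, z up, the work surface at z = 0. Lengths are in m, angles in rad, forces in N, time in s.
With the tool pointing down it reaches from about 0.375 to 0.9 m from the base axis. Payload 3.1 kg.
Tool frame: the origin (TCP) lies between the finger pads; the fingertips stand robot.tip_extent ahead of it and the grasp point (between the pads) lies 8 mm behind it (robot.tip_extent is the distance from the TCP to the fingertips, in m); z points along the fingers, x is the direction in which the jaws open and shut, and the axes are right-handed (so a half turn about z gives the same grasp; the last joint's range is limited). The gripper opens to 87 mm and grips with 3 to 60 N. Pads are 19 mm wide; open, the fingers measure 117 mm over their backs; the gripper's body (75 mm by 190 mm) begins 51 mm behind the grasp point.
Start: joints at [0.936, 0.527, 1.433, -0, 1.181, -0.178], TCP at [0.275, 0.561, 0.203] pointing down, gripper open.
Joint ranges: [-3.08, 3.08], [-0.75, 2.2], [0.22, 2.44], [-1.43, 4.57], [0, 2.65], [-2.85, 2.85]. Speed limits (rad/s): [2.79, 2.79, 3.14, 3.14, 3.14, 3.14].

INTERFACE

Orientations are given as a rotation vector (axis times angle).
In Python, from bench import robot gives the robot as it stands.
- The arm moves only by the tool send_rows, never from a script. Its argument "motion" is a list of rows, each a list of 3 entries, a list of its own where there are three numbers: the opening, from 0 (shut) to 1 (fully open), then the shift along the world's x, y, z in m, then the turn, a rotation vector about the world's x, y, z in degrees. A call has 1 to 5 rows; each row shifts and turns the commanded pose from where the row before left it; what a row does not reach is not made up. A row lasts 1/8 s, in which the tool goes at most 62.5 mm and 10.7 degrees, less where a joint would pass 70% of its speed; a pose out of reach is approached as far as the arm can. A call with a gripper value outside its range is refused whole. The fingers move at their own pace and stop on an object; the grip force is fixed at half the most. Time passes only in rows, so rows that do not move let the fingers close. It gives the time, the measured TCP pose, the force and the opening at its end, in the units of the state.
- robot.read_state(): the state, without advancing time (a new reading comes with each control period).
- robot.get_image(name): name is "scene" or "top"; returns the picture (384x512x3 uint8, blue, green, red); there is no depth.
- robot.camera_params(name): a dict with "fovy" (degrees; the focal length in pixels is half the picture's height over the tangent of half this angle, whatever the lens; pixels are square), "cx", "cy" (the principal point, pixels), "position" and "rotation" of the camera in the world. Camera axes: x right, y down, z forward; pixel columns grow to the right and rows downward; lengths in m; the calibration is good to about 2 mm. A picture is of the moment at which its call begins. camera_params takes no time and is no camera call.
- robot.finish_job(): hands the job in, once; it reports no verdict.
The state is a dict: "time_s": time; "joints": joint angles; "joint_vel": joint speeds; "joint_torque": joint torques, N m; "eef_pos": TCP position; "tcp_rot": TCP orientation; "contact_force": force on the tool from outside, world axes, zero at the start; "ft_torque": the same for the moment, N m; "opening": finger opening in m.
Only numpy, scipy, OpenCV 4.12 (cv2) and the standard library are available. Lean on these libraries where they do the work, as an engineer would, in place of code of your own. Each camera call takes 0.05 s, during which the arm holds its last target. There are 200 camera calls.

## Working session

There is one attempt and no reset: what is moved stays moved. The work goes in short steps, Python scripts to look and compute and a tool call to move; the robot and the scene stay as the last step left them, time stands still between calls to the robot, and variables do not carry over. Pictures are saved under pics/ and viewed, about 12 in all and at most 16, crops included, and the job is handed in when it is done.

Besides the shell and the picture viewer there is one more tool, called after ">>>" as name([rows], argument=value, ...), one row to a line, values as JSON. send_rows: Moves the arm, as the interface text tells. Its arguments: {"type":"object","properties":{"motion":{"type":"array"}},"required":["motion"]}

```bash
ls; mkdir -p pics; python3 - <<'E'
from bench import robot
import cv2
for n in ("top","scene"):
    print(n,robot.camera_params(n)); cv2.imwrite(f"pics/{n}0.png",robot.get_image(n))
print(robot.read_state(),robot.tip_extent)
E
```

```text
pics
top {'fovy': 54.970667895449466, 'cx': 251.57665625440674, 'cy': 188.62828867816077, 'position': array([ 0.41116631, -0.01524303,  0.9360343 ]), 'rotation': array([-2.11184848,  2.16519923, -0.11475105])}
scene {'fovy': 56.89880005805038, 'cx': 254.7055208249664, 'cy': 193.02068022219552, 'position': array([ 0.996659  , -0.38462716,  0.60486954]), 'rotation': array([-2.09045853, -1.01353686,  0.4702713 ])}
{'time_s': 0.1, 'joints': array([ 9.36536426e-01,  5.28375105e-01,  1.43377947e+00, -2.66409639e-05,
        1.18143582e+00, -1.78499663e-01]), 'joint_vel': array([-0.00193203, -0.00124997, -0.00336445, -0.00032886,  0.00030078,
       -0.00162526]), 'joint_torque': array([-5.07617517e-05, -4.40990102e+01, -1.77150196e+01,  6.34984067e-02,
        5.34109015e-02, -3.71414183e-05]), 'eef_pos': array([0.27464199, 0.56063003, 0.20216669]), 'tcp_rot': array([ 2.66520782,  1.66176883, -0.00290031]), 'contact_force': array([-0.4134592 , -0.36435501,  0.53645119]), 'ft_torque': array([ 0.01827631, -0.00902439,  0.00595783]), 'opening': 0.08714639805097402} 0.011
```

View pics/top0.png

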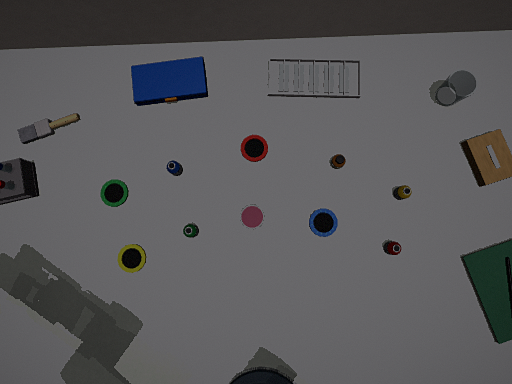

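View pics/scene0.png

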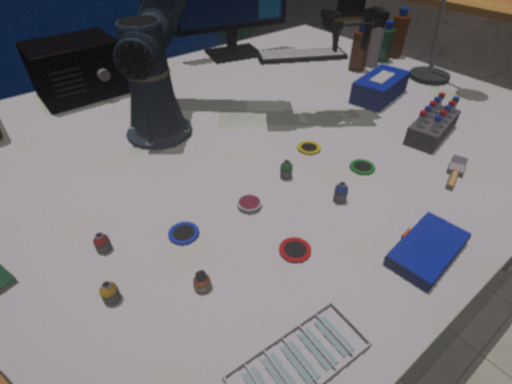

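The top view shows the lenses at about: blue (174,168), green (191,230), yellow (402,192), red (392,248). The dishes are red (254,148), green (114,193), yellow (132,258) and blue (323,222). The bottle is at (338,161) and the petri dish at (252,216). Next I'll measure these precisely.

```bash
cat > h.py <<'E'
import numpy as np, cv2
from scipy.spatial.transform import Rotation as R
from bench import robot
def cam(n):
    p=robot.camera_params(n); f=192/np.tan(np.radians(p["fovy"]/2))
    return f,p["cx"],p["cy"],np.array(p["position"]),R.from_rotvec(p["rotation"]).as_matrix()
def unproj(n,u,v,z):
    f,cx,cy,t,M=cam(n); d=M@np.array([(u-cx)/f,(v-cy)/f,1]); return t+d*(z-t[2])/d[2]
def proj(n,P):
    f,cx,cy,t,M=cam(n); q=M.T@(np.array(P)-t); return np.array([cx+f*q[0]/q[2],cy+f*q[1]/q[2]])
HUE=dict(red=0,yellow=25,green=65,blue=112)
def blobs(im,c,minA=8):
    h=cv2.cvtColor(im,cv2.COLOR_BGR2HSV).astype(int)
    dh=np.abs((h[...,0]-HUE[c]+90)%180-90)
    m=((dh<(10 if c!='green' else 18))&(h[...,1]>110)&(h[...,2]>35)).astype(np.uint8)
    n,l,s,ce=cv2.connectedComponentsWithStats(m)
    return [(int(s[i,4]),s[i,:4].tolist(),ce[i].round(1).tolist()) for i in range(1,n) if s[i,4]>=minA]
E
python3 - <<'E'
from h import *
t=cv2.imread("pics/top0.png"); s=cv2.imread("pics/scene0.png")
for n,im in(("top",t),("scene",s)):
    for c in HUE: print(n,c,blobs(im,c))
    print(n,'base',proj(n,[0,0,0]),'tcp',proj(n,[.2746,.5606,.2022]))
cr=[t[y-16:y+16,x-16:x+16] for x,y in((174,168),(191,230),(402,192),(392,248))]+[s[y-20:y+20,x-20:x+20] for x,y in((341,191),(286,169),(109,292),(102,242))]
cr=[cv2.resize(c,(190,190),interpolation=cv2.INTER_CUBIC) for c in cr]
g=np.vstack([np.hstack(cr[:4]),np.hstack(cr[4:])]);cv2.imwrite("pics/crops.png",np.clip(g*1.6,0,255).astype(np.uint8))
E
```

```text
top red [(297, [241, 135, 27, 27], [253.9, 147.8]), (244, [242, 206, 21, 21], [251.6, 216.6]), (87, [387, 242, 14, 13], [392.6, 247.9])]
top yellow [(20, [165, 97, 12, 4], [170.8, 98.6]), (17, [71, 116, 8, 6], [74.7, 118.9]), (14, [63, 120, 7, 5], [66.1, 122.1]), (21, [50, 123, 12, 6], [56.0, 125.7]), (1453, [467, 129, 45, 56], [491.2, 156.0]), (86, [398, 185, 13, 14], [402.6, 192.1]), (329, [118, 244, 28, 29], [131.6, 257.8])]
top green [(294, [101, 180, 27, 27], [113.8, 192.8]), (49, [185, 225, 11, 11], [191.9, 230.8]), (2817, [464, 240, 48, 104], [493.3, 285.9])]
top blue [(2634, [131, 57, 76, 45], [168.1, 78.9]), (74, [167, 161, 13, 12], [173.8, 167.3]), (319, [309, 209, 28, 28], [322.4, 222.2])]
top base [260.71109643 414.23200505] tcp [-29.44480445 315.66086088]
scene red [(13, [440, 93, 5, 3], [441.7, 94.0]), (18, [431, 101, 6, 4], [433.3, 102.4]), (18, [450, 101, 6, 4], [452.2, 102.2]), (18, [421, 110, 6, 5], [423.6, 111.9]), (21, [441, 110, 6, 4], [443.4, 111.4]), (50, [95, 238, 10, 7], [99.4, 241.4]), (299, [280, 238, 31, 24], [294.6, 250.1])]
scene yellow [(16, [434, 0, 6,
[... 368 characters left out ...]
26, [280, 0, 4, 13], [280.7, 4.7]), (54, [400, 7, 9, 9], [403.5, 10.8]), (13, [268, 16, 9, 3], [271.8, 17.0]), (56, [386, 20, 8, 10], [389.3, 23.8]), (19, [360, 26, 5, 5], [362.4, 28.1]), (816, [166, 32, 55, 25], [190.9, 42.9]), (8, [222, 38, 4, 5], [223.0, 40.0]), (651, [354, 65, 56, 28], [381.8, 78.5]), (14, [436, 97, 5, 4], [437.7, 98.1]), (12, [454, 97, 5, 3], [455.8, 97.9]), (14, [426, 106, 6, 3], [428.5, 107.0]), (15, [445, 106, 6, 3], [447.9, 106.9]), (19, [436, 115, 6, 4], [438.6, 116.3]), (17, [338, 187, 8, 4], [341.5, 188.5]), (3155, [387, 213, 83, 72], [428.9, 247.6]), (237, [169, 222, 30, 22], [183.0, 233.6])]
scene base [159.96543732 131.64388353] tcp [347.31093107  55.1136779 ]
```

View pics/crops.png

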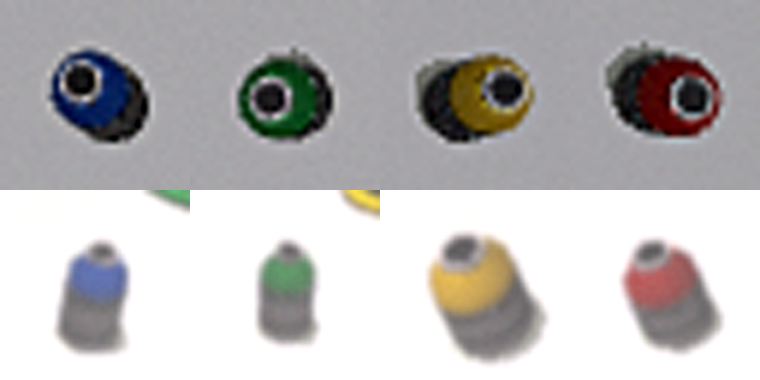

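```bash
cat >> h.py <<'E'
INV=dict(pin=np.arctan,equi=lambda r:r,stereo=lambda r:2*np.arctan(r/2),equisolid=lambda r:2*np.arcsin(r/2),ortho=np.arcsin)
def ray(n,u,v,model,k=0.):
    f,cx,cy,t,M=cam(n); x=np.array([u-cx,v-cy])/f; r=np.hypot(*x)+1e-12
    if model=='poly':
        rr=r
        for _ in range(20): rr=r/(1+k*rr**2)
        th=np.arctan(rr)
    else: th=INV[model](r)
    return t,M@np.array([*(x/r*np.sin(th)),np.cos(th)])
def up(n,u,v,z,model,k=0.):
    t,d=ray(n,u,v,model,k); return (t+d*(z-t[2])/d[2])[:2]
E
python3 - <<'E'
from h import *
pt=dict(red=((253.9,147.8),(294.6,250.1)),yellow=((131.6,257.8),(308.5,147.5)),green=((113.8,192.8),(361.9,168.2)),blue=((322.4,222.2),(183.,233.6)))
for m1 in INV:
  for m2 in INV:
    e=[up('top',*a,.006,m1)-up('scene',*b,.006,m2) for a,b in pt.values()]
    print(m1,m2,(np.array(e)*1000).round(1).tolist())
from scipy.optimize import least_squares
F=lambda k:np.ravel([up('top',*a,.006,'poly',k[0])-up('scene',*b,.006,'poly',k[1]) for a,b in pt.values()])*1000
s=least_squares(F,[0,0]);print(s.x,s.fun.round(1))
for c,(a,b) in pt.items(): print(c,[up('top',*a,.006,m).round(4).tolist() for m in('pin','equi')])
t=cv2.imread("pics/top0.png");g=cv2.cvtColor(t,cv2.COLOR_BGR2GRAY)
for x in range(5,512,50): print(x,int(np.argmax(np.diff(g[20:60,x].astype(int)))+20),end=' ')
E
```

```text
pin pin [[-6.3, 3.2], [-7.4, 3.9], [-11.7, 10.4], [-7.1, 3.9]]
pin equi [[-8.5, 3.8], [-6.4, -0.3], [-15.5, -0.7], [-7.3, 7.4]]
pin stereo [[-7.9, 3.6], [-6.6, 0.8], [-14.5, 2.2], [-7.2, 6.5]]
pin equisolid [[-8.8, 3.8], [-6.2, -0.8], [-16.0, -2.2], [-7.3, 7.9]]
pin ortho [[-9.7, 4.0], [-5.8, -2.4], [-17.6, -6.9], [-7.3, 9.3]]
equi pin [[-5.8, 3.2], [-15.6, 18.8], [-11.8, 28.0], [-8.4, 1.3]]
equi equi [[-8.1, 3.7], [-14.5, 14.6], [-15.6, 16.9], [-8.6, 4.8]]
equi stereo [[-7.5, 3.6], [-14.8, 15.7], [-14.6, 19.8], [-8.6, 3.9]]
equi equisolid [[-8.4, 3.8], [-14.4, 14.1], [-16.1, 15.4], [-8.6, 5.3]]
equi ortho [[-9.2, 4.0], [-14.0, 12.5], [-17.7, 10.7], [-8.7, 6.7]]
stereo pin [[-5.9, 3.2], [-13.4, 14.8], [-11.8, 23.3], [-8.1, 1.9]]
stereo equi [[-8.2, 3.7], [-12.4, 10.7], [-15.6, 12.2], [-8.3, 5.5]]
stereo stereo [[-7.6, 3.6], [-12.6, 11.7], [-14.6, 15.1], [-8.2, 4.6]]
stereo equisolid [[-8.5, 3.8], [-12.2, 10.1], [-16.1, 10.7], [-8.3, 5.9]]
stereo ortho [[-9.4, 4.0], [-11.8, 8.5], [-17.7, 6.0], [-8.3, 7.3]]
equisolid pin [[-5.8, 3.2], [-16.7, 20.8], [-11.8, 30.5], [-8.6, 0.9]]
equisoli
[... 245 characters left out ...]
[-15.1, 14.5], [-17.7, 13.1], [-8.9, 6.3]]
ortho pin [[-5.6, 3.2], [-20.3, 27.5], [-11.8, 38.3], [-9.1, -0.1]]
ortho equi [[-7.9, 3.7], [-19.3, 23.4], [-15.6, 27.2], [-9.3, 3.4]]
ortho stereo [[-7.3, 3.6], [-19.6, 24.4], [-14.6, 30.1], [-9.3, 2.5]]
ortho equisolid [[-8.1, 3.8], [-19.2, 22.8], [-16.1, 25.7], [-9.3, 3.9]]
ortho ortho [[-9.0, 4.0], [-18.7, 21.2], [-17.7, 21.0], [-9.4, 5.3]]
[0.55865028 0.71744597] [-2.5  2.2  1.1 -7.4 -5.2  6.7 -4.7  1.2]
red [[0.6438, 0.0006], [0.6443, 0.0006]]
yellow [[0.371, 0.3136], [0.3628, 0.3285]]
green [[0.5364, 0.3632], [0.5363, 0.3808]]
blue [[0.4482, -0.166], [0.4469, -0.1686]]
5 48 55 46 105 45 155 43 205 41 255 39 305 37 355 35 405 33 455 31 505 29
```

```bash
python3 - <<'E'
from h import *
L=dict(blue=((171,165),(341.8,182.7),.057),green=((187.8,230),(286.3,160.7),.054),yellow=((406.7,190.7),(105.8,284.6),.051),red=((396,247.8),(98.8,234.6),.048))
for c,(a,b,z) in L.items(): print(c,up('top',*a,z,'pin').round(4),up('scene',*b,z,'pin').round(4))
for n,a in(('petri',(251.6,216.6)),): print(n,up('top',*a,.015,'pin'),up('scene',249,202,.015,'pin'))
E
```

```text
blue [0.5942 0.2031] [0.5941 0.2034]
green [0.4355 0.1625] [0.4368 0.1621]
yellow [ 0.5165 -0.3627] [ 0.5203 -0.3619]
red [ 0.3824 -0.3284] [ 0.3845 -0.3272]
petri [0.46604717 0.01039513] [0.47129712 0.00900524]
```

>>> send_rows([
  [1,[0.016,-0.04,-0.005],[0,0,0]],
  [1,[0.016,-0.04,-0.005],[0,0,0]],
  [1,[0.016,-0.04,-0.005],[0,0,0]],
  [1,[0.016,-0.04,-0.005],[0,0,0]],
  [1,[0.016,-0.04,-0.005],[0,0,0]],
])

```text
time_s: 0.72
eef_pos: [0.3552, 0.3598, 0.1777]
tcp_rot: [2.666, 1.662, -0.001]
contact_force: [0.3, 0.4, -0.0]
opening: 0.0867
```

>>> send_rows([
  [1,[0.016,-0.04,-0.01],[0,0,0]],
  [1,[0.016,-0.04,-0.01],[0,0,0]],
  [1,[0.016,-0.04,-0.01],[0,0,0]],
  [1,[0.016,-0.04,-0.01],[0,0,0]],
  [1,[0.0168,-0.0386,-0.015],[0,0,0]],
])

```text
time_s: 1.35
eef_pos: [0.4365, 0.1613, 0.1228]
tcp_rot: [2.666, 1.662, 0.001]
contact_force: [0.7, 0.3, -0.0]
opening: 0.0875
```

>>> send_rows([
  [1,[0,0,-0.01],[0,0,0]],
  [1,[0,0,0],[0,0,0]],
  [1,[0,0,0],[0,0,0]],
])

```text
time_s: 1.72
eef_pos: [0.4353, 0.1635, 0.1132]
tcp_rot: [-2.664, -1.664, 0.0]
contact_force: [-0.1, -0.3, 0.5]
opening: 0.0871
```

```bash
python3 - <<'E'
from h import *
s=robot.get_image("scene");t=robot.get_image("top");st=robot.read_state();p=st['eef_pos'];print(p,st['time_s'])
M=R.from_rotvec(st['tcp_rot']).as_matrix();print(M.round(3))
print(proj('scene',p),[proj('scene',p+M@[x,0,.011]) for x in(-.0435,.0435)])
a=cv2.resize(s[70:220,210:360],(600,600),interpolation=cv2.INTER_CUBIC);cv2.imwrite("pics/s1.png",a)
cv2.imwrite("pics/t1.png",t)
E
```

```text
[0.43564751 0.16359309 0.113464  ] 1.825
[[ 0.438  0.899  0.001]
 [ 0.899 -0.438  0.   ]
 [ 0.     0.001 -1.   ]]
[287.72649868 141.35108061] [array([271.21535001, 146.96884636]), array([303.50686904, 143.01750205])]
```

View pics/s1.png

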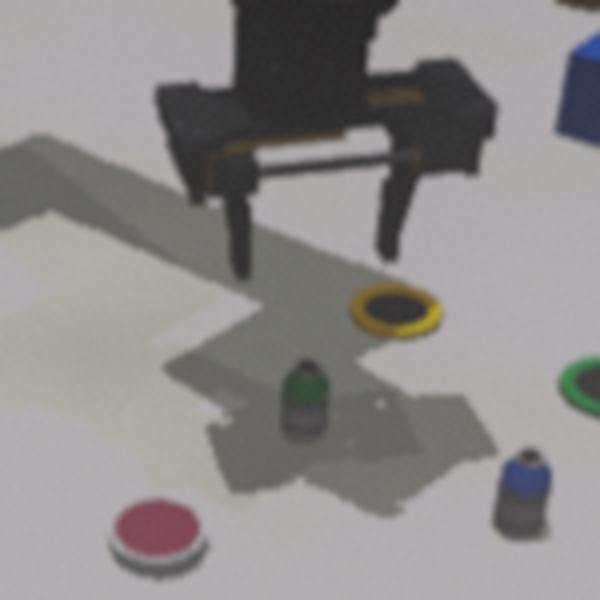

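```bash
python3 - <<'E'
from h import *
t=cv2.imread("pics/t1.png");st=robot.read_state();p=st['eef_pos'];M=R.from_rotvec(st['tcp_rot']).as_matrix()
for z in(.011,0,-.059): print(z,[proj('top',p+M@[x,0,z]).round(1).tolist() for x in(-.0585,0,.0585)])
print([proj('top',p+M@[x,y,-.059]).round(1).tolist() for x,y in((-.095,-.0375),(-.095,.0375),(.095,.0375),(.095,-.0375))])
cv2.imwrite("pics/t1c.png",np.clip(1.5*cv2.resize(t[150:300,110:260],(600,600),interpolation=cv2.INTER_CUBIC),0,255).astype(np.uint8))
E
```

```text
0.011 [[206.3, 240.4], [183.0, 229.5], [160.0, 218.7]]
0 [[205.5, 240.4], [181.9, 229.3], [158.7, 218.4]]
-0.059 [[201.1, 240.6], [175.8, 228.7], [150.8, 216.9]]
[[209.2, 265.0], [224.9, 231.4], [143.4, 193.4], [127.2, 226.0]]
```

View pics/t1c.png

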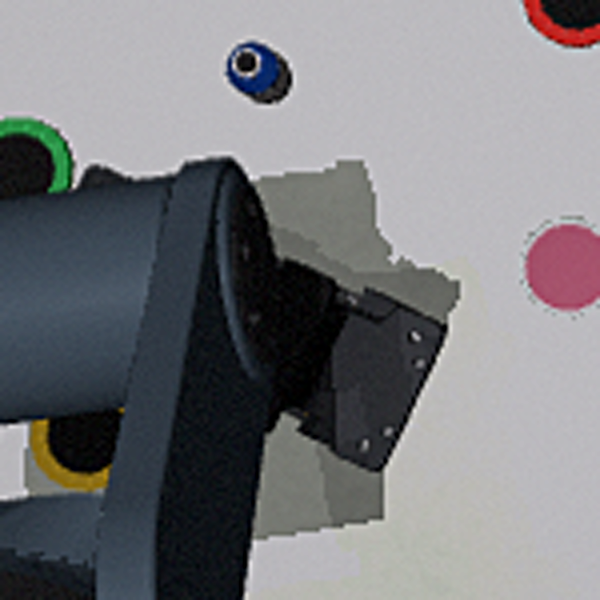

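>>> send_rows([
  [1,[0,0,-0.03],[0,0,0]],
  [1,[0,0,-0.02],[0,0,0]],
  [1,[0,0,-0.015],[0,0,0]],
  [1,[0,0,0],[0,0,0]],
  [1,[0,0,0],[0,0,0]],
])

```text
time_s: 2.45
eef_pos: [0.4362, 0.1631, 0.0486]
tcp_rot: [2.665, 1.663, 0.002]
contact_force: [-0.3, -1.0, 0.4]
opening: 0.0872
```

```bash
python3 - <<'E'
from h import *
s=robot.get_image("scene");st=robot.read_state();p=st['eef_pos'];print(p,st['time_s'])
M=R.from_rotvec(st['tcp_rot']).as_matrix()
f=lambda q:((proj('scene',q)-[210,70])*4).round().tolist()
for z in(.011,0,-.008,-.059): print(z,[f(p+M@[x,0,z]) for x in(-.0585,-.0435,0,.0435,.0585)])
a=cv2.resize(s[70:220,210:360],(600,600),interpolation=cv2.INTER_CUBIC);cv2.imwrite("pics/s2.png",a)
E
```

```text
[0.43639549 0.1629922  0.04879422] 2.5
0.011 [[221.0, 393.0], [242.0, 390.0], [305.0, 382.0], [366.0, 374.0], [387.0, 371.0]]
0 [[221.0, 379.0], [243.0, 377.0], [305.0, 368.0], [367.0, 360.0], [388.0, 358.0]]
-0.008 [[221.0, 370.0], [243.0, 367.0], [306.0, 359.0], [368.0, 351.0], [390.0, 348.0]]
-0.059 [[222.0, 304.0], [245.0, 302.0], [310.0, 294.0], [375.0, 286.0], [397.0, 283.0]]
```

View pics/s2.png

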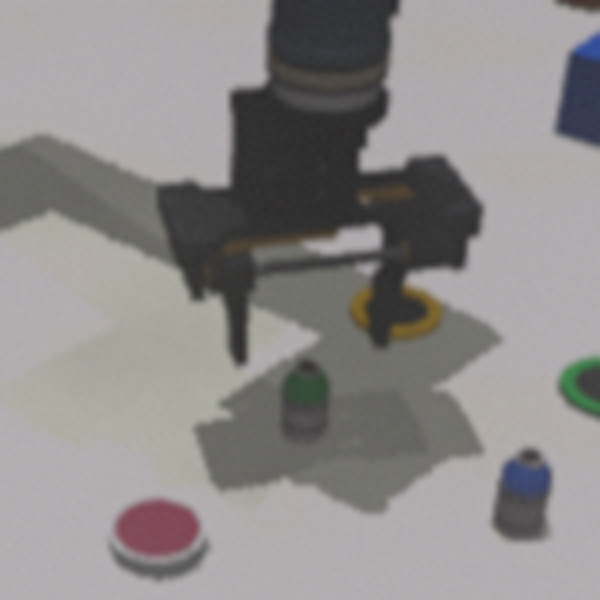

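```bash
python3 - <<'E'
from h import *
p=np.array([.4356,.1636,.1135]);M=R.from_rotvec([2.665,1.663,0]).as_matrix()
for z in(.172,.2,.22,.24,.26,.28): print(z,[proj('top',[*(p+M@[-.095,y,0])[:2],z]).round(1).tolist() for y in(.0375,-.0375)])
print("obs (221.7,231.2),(205.7,268)")
E
```

```text
0.172 [[224.9, 231.4], [209.2, 265.0]]
0.2 [[223.5, 231.2], [207.2, 266.1]]
0.22 [[222.4, 230.9], [205.6, 266.8]]
0.24 [[221.3, 230.7], [204.0, 267.6]]
0.26 [[220.0, 230.5], [202.2, 268.5]]
0.28 [[218.8, 230.3], [200.4, 269.4]]
obs (221.7,231.2),(205.7,268)
```

>>> send_rows([
  [1,[0,0,-0.015],[0,0,0]],
  [1,[0,0,-0.013],[0,0,0]],
  [1,[0,0,0],[0,0,0]],
  [1,[0,0,0],[0,0,0]],
])

```text
time_s: 3.0
eef_pos: [0.4361, 0.1626, 0.0202]
tcp_rot: [2.666, 1.662, 0.0]
contact_force: [-0.2, -0.3, -0.7]
opening: 0.0874
```

```bash
python3 - <<'E'
from h import *
s=robot.get_image("scene");st=robot.read_state();p=st['eef_pos'];print(p,st['time_s'])
M=R.from_rotvec(st['tcp_rot']).as_matrix()
f=lambda q:((proj('scene',q)-[240,120])*8).round().tolist()
for z in(.011,0): print(z,[f(p+M@[x,0,z]) for x in(-.0585,-.0435,0,.0435,.0585)])
print([f([.436,.162,z]) for z in(0,.054)])
a=cv2.resize(s[120:195,240:315],(600,600),interpolation=cv2.INTER_CUBIC);cv2.imwrite("pics/s3.png",a)
E
```

```text
[0.43612711 0.16262128 0.02033693] 3.05
0.011 [[198.0, 452.0], [241.0, 447.0], [363.0, 430.0], [484.0, 414.0], [525.0, 408.0]]
0 [[199.0, 427.0], [242.0, 421.0], [365.0, 405.0], [486.0, 389.0], [528.0, 383.0]]
[[360.0, 452.0], [369.0, 325.0]]
```

View pics/s3.png

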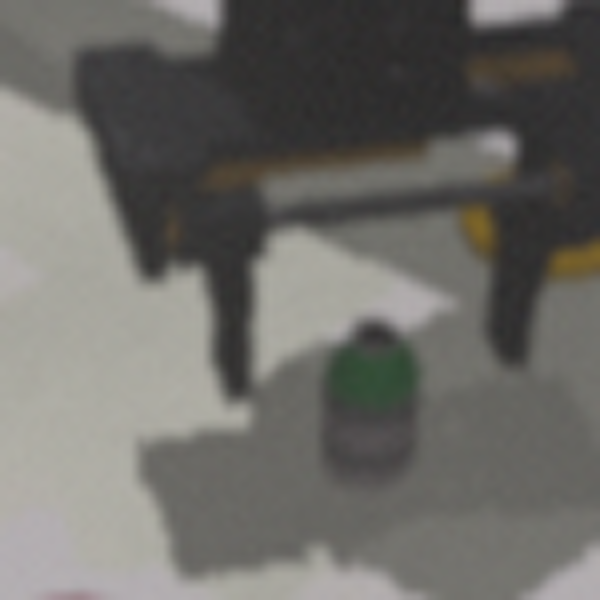

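>>> send_rows([
  [1,[0,0,-0.003],[0,0,0]],
  [1,[0,0,-0.003],[0,0,0]],
  [1,[0,0,0],[0,0,0]],
  [1,[0,0,0],[0,0,0]],
])

```text
time_s: 3.55
eef_pos: [0.4358, 0.1626, 0.014]
tcp_rot: [-2.666, -1.662, 0.0]
contact_force: [-0.1, 0.0, 0.0]
opening: 0.0872
```

>>> send_rows([
  [1,[0,0,-0.001],[0,0,0]],
  [1,[0,0,-0.001],[0,0,0]],
  [1,[0,0,-0.001],[0,0,0]],
  [1,[0,0,-0.001],[0,0,0]],
  [1,[0,0,0],[0,0,0]],
])

```text
time_s: 4.18
eef_pos: [0.4358, 0.1626, 0.0099]
tcp_rot: [-2.666, -1.662, 0.0]
contact_force: [0.5, 0.3, -0.1]
opening: 0.087
```

>>> send_rows([
  [1,[0,0,-0.001],[0,0,0]],
  [1,[0,0,-0.001],[0,0,0]],
  [1,[0,0,-0.001],[0,0,0]],
  [1,[0,0,-0.001],[0,0,0]],
  [1,[0,0,0],[0,0,0]],
])

```text
time_s: 4.8
eef_pos: [0.4358, 0.1626, 0.006]
tcp_rot: [-2.666, -1.662, 0.0]
contact_force: [0.5, 0.3, -0.0]
opening: 0.0871
```

```bash
python3 - <<'E'
from h import *
print(robot.read_state()['contact_force'])
s=robot.get_image("scene")
a=cv2.resize(s[120:195,240:315],(600,600),interpolation=cv2.INTER_CUBIC);cv2.imwrite("pics/s4.png",a)
E
```

```text
[ 0.53672863  0.28410621 -0.01030888]
```

View pics/s4.png

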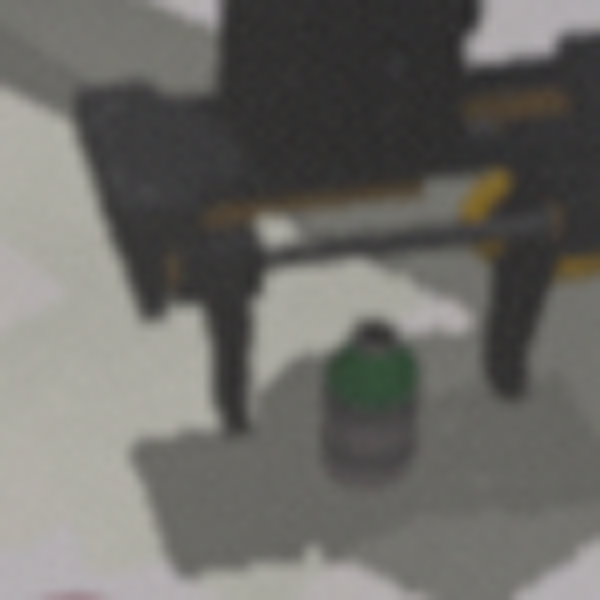

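>>> send_rows([
  [1,[0,0,-0.002],[0,0,0]],
  [1,[0,0,-0.002],[0,0,0]],
  [1,[0,0,-0.002],[0,0,0]],
  [1,[0,0,-0.002],[0,0,0]],
  [1,[0,0,0],[0,0,0]],
])

```text
time_s: 5.48
eef_pos: [0.4358, 0.1626, -0.0021]
tcp_rot: [-2.666, -1.662, 0.001]
contact_force: [-0.2, -0.3, 0.5]
opening: 0.0871
```

>>> send_rows([
  [1,[0,0,-0.001],[0,0,0]],
  [1,[0,0,-0.001],[0,0,0]],
  [1,[0,0,-0.001],[0,0,0]],
  [1,[0,0,0],[0,0,0]],
])

```text
time_s: 5.98
eef_pos: [0.4358, 0.1626, -0.005]
tcp_rot: [-2.666, -1.662, 0.0]
contact_force: [0.8, -0.4, -1.0]
opening: 0.0872
```

>>> send_rows([
  [1,[0,0,-0.001],[0,0,0]],
  [1,[0,0,-0.001],[0,0,0]],
  [1,[0,0,-0.001],[0,0,0]],
  [1,[0,0,0],[0,0,0]],
])

```text
time_s: 6.48
eef_pos: [0.4358, 0.1626, -0.0081]
tcp_rot: [-2.666, -1.662, 0.0]
contact_force: [0.2, -0.0, 0.4]
opening: 0.087
```

>>> send_rows([
  [1,[0,0,-0.001],[0,0,0]],
  [1,[0,0,-0.001],[0,0,0]],
  [1,[0,0,0],[0,0,0]],
])

```text
time_s: 6.85
eef_pos: [0.4358, 0.1626, -0.01]
tcp_rot: [-2.666, -1.662, 0.0]
contact_force: [-0.0, 0.0, -0.0]
opening: 0.0871
```

```bash
python3 - <<'E'
from h import *
print(robot.read_state()['contact_force'])
s=robot.get_image("scene")
a=cv2.resize(s[120:195,240:315],(600,600),interpolation=cv2.INTER_CUBIC);cv2.imwrite("pics/s5.png",a)
E
```

```text
[-0.01870464  0.0276298  -0.01892397]
```

View pics/s5.png

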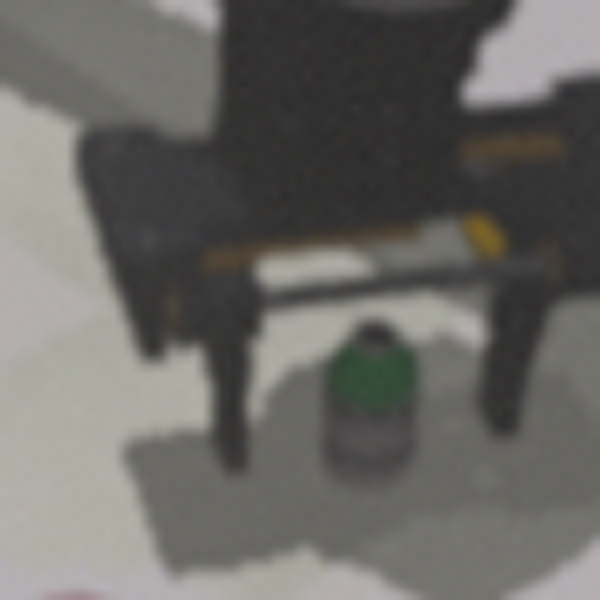

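>>> send_rows([
  [1,[0,0,-0.001],[0,0,0]],
  [1,[0,0,-0.001],[0,0,0]],
  [1,[0,0,0],[0,0,0]],
])

```text
time_s: 7.28
eef_pos: [0.4358, 0.1626, -0.012]
tcp_rot: [-2.666, -1.662, 0.0]
contact_force: [-0.6, 0.3, 0.5]
opening: 0.0871
```

>>> send_rows([
  [1,[0,0,-0.001],[0,0,0]],
  [1,[0,0,0],[0,0,0]],
])

```text
time_s: 7.52
eef_pos: [0.4358, 0.1626, -0.013]
tcp_rot: [-2.666, -1.662, 0.0]
contact_force: [-0.4, -1.1, 0.4]
opening: 0.0868
```

>>> send_rows([
  [1,[0,0,-0.001],[0,0,0]],
  [1,[0,0,0],[0,0,0]],
])

```text
time_s: 7.78
eef_pos: [0.4359, 0.1626, -0.014]
tcp_rot: [-2.666, -1.662, 0.0]
contact_force: [0.1, 0.8, 0.0]
opening: 0.0868
```

>>> send_rows([
  [1,[0,0,-0.001],[0,0,0]],
  [1,[0,0,0],[0,0,0]],
])

```text
time_s: 8.02
eef_pos: [0.4358, 0.1626, -0.015]
tcp_rot: [-2.666, -1.662, 0.0]
contact_force: [-0.0, -0.1, -0.2]
opening: 0.087
```

>>> send_rows([
  [1,[0,0,-0.001],[0,0,0]],
  [1,[0,0,0],[0,0,0]],
])

```text
time_s: 8.28
eef_pos: [0.4358, 0.1626, -0.016]
tcp_rot: [-2.666, -1.662, 0.0]
contact_force: [0.7, 0.1, 0.8]
opening: 0.0872
```

>>> send_rows([
  [1,[0,0,-0.001],[0,0,0]],
  [1,[0,0,0],[0,0,0]],
])

```text
time_s: 8.52
eef_pos: [0.4358, 0.1626, -0.017]
tcp_rot: [-2.666, -1.662, 0.0]
contact_force: [-0.2, 0.5, 0.2]
opening: 0.0869
```

```bash
python3 - <<'E'
from h import *
s=robot.get_image("scene");t=robot.get_image("top")
a=cv2.resize(s[130:190,245:315],(700,600),interpolation=cv2.INTER_CUBIC);cv2.imwrite("pics/s6.png",np.clip(a*1.4,0,255).astype(np.uint8))
E
```

```text
(no output)
```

View pics/s6.png

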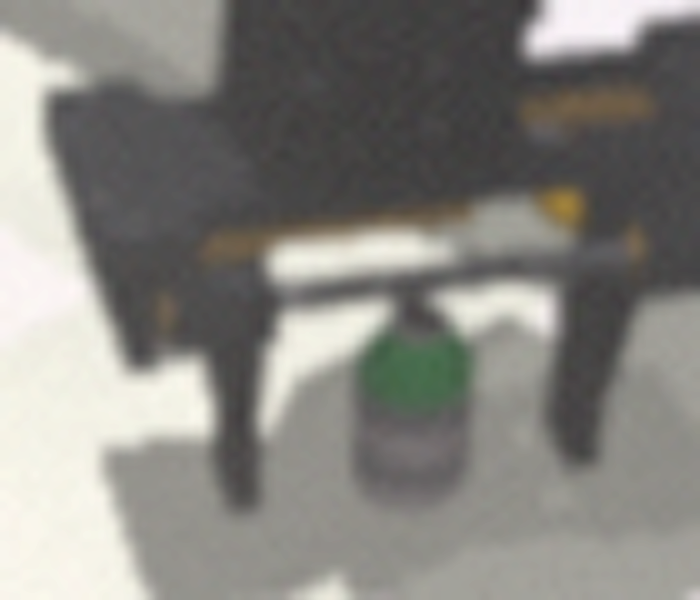

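>>> send_rows([
  [1,[0,0,-0.001],[0,0,0]],
  [1,[0,0,0],[0,0,0]],
])

```text
time_s: 8.88
eef_pos: [0.4358, 0.1626, -0.018]
tcp_rot: [-2.666, -1.662, 0.0]
contact_force: [0.6, -0.1, 0.6]
opening: 0.0871
```

>>> send_rows([
  [1,[0,0,-0.001],[0,0,0]],
  [1,[0,0,0],[0,0,0]],
])

```text
time_s: 9.12
eef_pos: [0.4359, 0.1626, -0.019]
tcp_rot: [-2.666, -1.662, 0.0]
contact_force: [-0.7, -0.5, 0.2]
opening: 0.0867
```

>>> send_rows([
  [1,[0,0,0.009],[0,0,0]],
  [1,[0,0,0],[0,0,0]],
  [0,[0,0,0],[0,0,0]],
  [0,[0,0,0],[0,0,0]],
  [0,[0,0,0],[0,0,0]],
])

```text
time_s: 9.75
eef_pos: [0.4358, 0.1626, -0.01]
tcp_rot: [-2.666, -1.662, 0.0]
contact_force: [-0.5, -0.1, -0.1]
opening: 0.0646
```

>>> send_rows([
  [0,[0,0,0],[0,0,0]],
  [0,[0,0,0],[0,0,0]],
  [0,[0,0,0],[0,0,0]],
])

```text
time_s: 10.12
eef_pos: [0.4358, 0.1626, -0.01]
tcp_rot: [-2.666, -1.662, 0.0]
contact_force: [-0.4, -1.1, 0.5]
opening: 0.0349
```

```bash
python3 - <<'E'
from h import *
st=robot.read_state();print(st['joints'],st['ft_torque'],st['contact_force'])
s=robot.get_image("scene");t=robot.get_image("top")
a=cv2.resize(s[130:190,245:315],(700,600),interpolation=cv2.INTER_CUBIC);cv2.imwrite("pics/s7.png",np.clip(a*1.4,0,255).astype(np.uint8))
E
```

```text
[ 1.16132425e-01  7.16435206e-01  1.98012266e+00 -4.98423000e-06
  4.45117395e-01 -9.98869464e-01] [ 0.00396787 -0.0021507   0.0215677 ] [-0.40845522 -1.10849985  0.50671028]
```

View pics/s7.png

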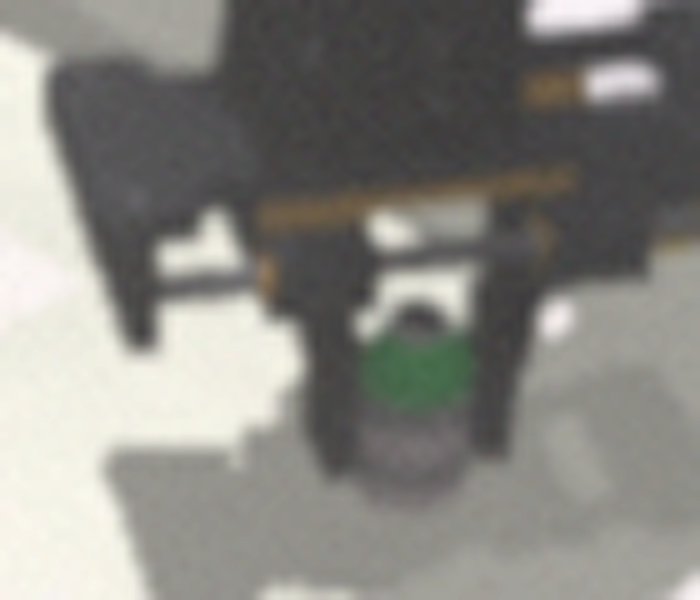

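>>> send_rows([
  [0,[0,0,0],[0,0,0]],
  [0,[0,0,0],[0,0,0]],
  [0,[0,0,0],[0,0,0]],
])

```text
time_s: 10.6
eef_pos: [0.436, 0.1626, -0.01]
tcp_rot: [2.666, 1.662, 0.0]
contact_force: [0.0, 1.3, -0.2]
opening: 0.0308
```

>>> send_rows([
  [0,[0,0,0.01],[0,0,0]],
  [0,[0,0,0.02],[0,0,0]],
  [0,[0,0,0.03],[0,0,0]],
  [0,[0,0,0.03],[0,0,0]],
  [0,[0,0,0],[0,0,0]],
])

```text
time_s: 11.22
eef_pos: [0.4372, 0.1628, 0.0822]
tcp_rot: [2.664, 1.661, 0.007]
contact_force: [0.1, -1.1, -1.9]
opening: 0.0303
```

>>> send_rows([
  [0,[0,0,0],[0,0,0]],
  [0,[0,0,0],[0,0,0]],
])

```text
time_s: 11.48
eef_pos: [0.4349, 0.1624, 0.0791]
tcp_rot: [-2.665, -1.661, 0.004]
contact_force: [-0.4, 0.3, -1.5]
opening: 0.0305
```

```bash
python3 - <<'E'
from h import *
s=robot.get_image("scene")
print('green dish',(up('top',113.8,192.8,.006,'pin')-[.4358,.1626]).round(4))
a=cv2.resize(s[70:190,220:360],(700,600),interpolation=cv2.INTER_CUBIC);cv2.imwrite("pics/s8.png",np.clip(a*1.4,0,255).astype(np.uint8))
E
```

```text
green dish [0.1006 0.2006]
```

View pics/s8.png

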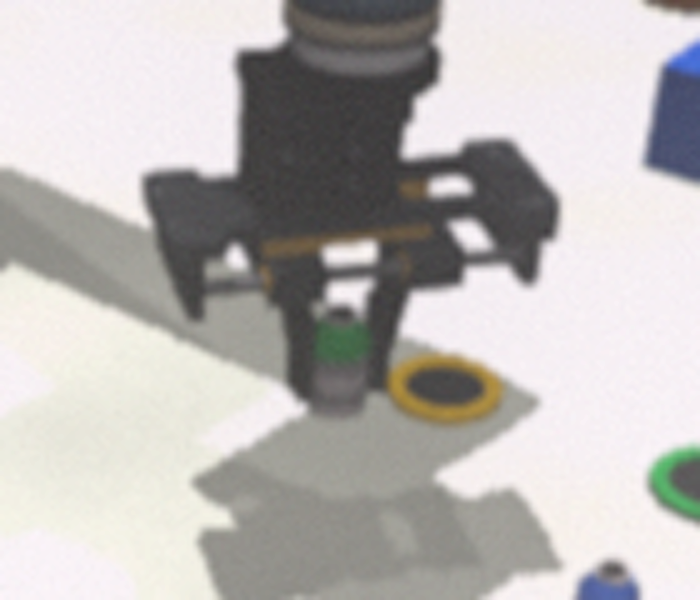

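>>> send_rows([
  [0,[0.02,0.04,0],[0,0,0]],
  [0,[0.02,0.04,0],[0,0,0]],
  [0,[0.02,0.04,0],[0,0,0]],
  [0,[0.02,0.04,0],[0,0,0]],
  [0,[0.02,0.04,0],[0,0,0]],
])

```text
time_s: 12.15
eef_pos: [0.5356, 0.3635, 0.0784]
tcp_rot: [-2.666, -1.662, 0.004]
contact_force: [0.4, -0.9, -1.7]
opening: 0.0303
```

>>> send_rows([
  [0,[0,0,0],[0,0,0]],
  [0,[0,0,-0.03],[0,0,0]],
  [0,[0,0,-0.03],[0,0,0]],
  [0,[0,0,-0.02],[0,0,0]],
  [0,[0,0,0],[0,0,0]],
])

```text
time_s: 12.78
eef_pos: [0.5339, 0.3612, -0.0023]
tcp_rot: [-2.666, -1.661, 0.009]
contact_force: [-1.0, 0.3, -0.9]
opening: 0.0304
```

>>> send_rows([
  [0,[0,0,0],[0,0,0]],
  [0,[0,0,0],[0,0,0]],
])

```text
time_s: 13.02
eef_pos: [0.5369, 0.363, 0.0014]
tcp_rot: [2.666, 1.662, 0.004]
contact_force: [0.1, 0.0, -1.8]
opening: 0.0302
```

```bash
python3 - <<'E'
from h import *
s=robot.get_image("scene");t=robot.get_image("top");cv2.imwrite("pics/t9.png",t);cv2.imwrite("pics/s9.png",s)
a=cv2.resize(s[115:195,310:410],(500,400),interpolation=cv2.INTER_CUBIC);b=cv2.resize(t[150:230,80:160],(400,400),interpolation=cv2.INTER_CUBIC)
b=cv2.resize(b,(300,300));g=np.zeros((400,800,3),np.uint8);g[:,:500]=a;g[:300,500:]=b
cv2.imwrite("pics/c9.png",np.clip(g*1.4,0,255).astype(np.uint8))
E
```

```text
(no output)
```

View pics/c9.png

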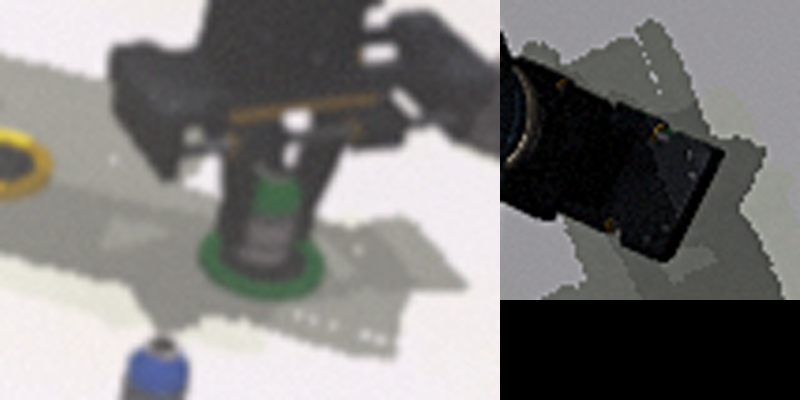

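>>> send_rows([
  [0,[0,0,-0.002],[0,0,0]],
  [0,[0,0,-0.002],[0,0,0]],
  [0,[0,0,-0.001],[0,0,0]],
  [0,[0,0,0],[0,0,0]],
  [0,[0,0,0],[0,0,0]],
])

```text
time_s: 13.75
eef_pos: [0.5359, 0.3626, -0.005]
tcp_rot: [2.666, 1.662, -0.0]
contact_force: [-0.5, -0.6, -1.6]
opening: 0.0308
```

>>> send_rows([
  [0,[0,0,-0.001],[0,0,0]],
  [0,[0,0,0],[0,0,0]],
  [0,[0,0,0],[0,0,0]],
])

```text
time_s: 14.12
eef_pos: [0.5359, 0.3626, -0.006]
tcp_rot: [-2.666, -1.662, -0.0]
contact_force: [0.3, 0.3, -2.8]
opening: 0.0304
```

>>> send_rows([
  [0,[0,0,-0.001],[0,0,0]],
  [0,[0,0,0],[0,0,0]],
  [0,[0,0,0],[0,0,0]],
])

```text
time_s: 14.5
eef_pos: [0.536, 0.3626, -0.0069]
tcp_rot: [2.666, 1.662, 0.0]
contact_force: [-0.0, -0.7, -0.5]
opening: 0.0308
```

>>> send_rows([
  [0,[0,0,-0.001],[0,0,0]],
  [0,[0,0,0],[0,0,0]],
  [0,[0,0,0],[0,0,0]],
])

```text
time_s: 14.88
eef_pos: [0.536, 0.3626, -0.0069]
tcp_rot: [2.666, 1.662, 0.001]
contact_force: [-1.8, -0.8, 5.7]
opening: 0.0305
```

>>> send_rows([
  [0.7,[0,0,0.001],[0,0,0]],
  [0.7,[0,0,0],[0,0,0]],
  [0.7,[0,0,0],[0,0,0]],
  [0.7,[0,0,0],[0,0,0]],
  [0.7,[0,0,0.01],[0,0,0]],
])

```text
time_s: 15.5
eef_pos: [0.5351, 0.3622, 0.0025]
tcp_rot: [-2.666, -1.662, 0.003]
contact_force: [-0.1, -0.7, -0.5]
opening: 0.0602
```

>>> send_rows([
  [0.7,[0,0,0.03],[0,0,0]],
  [0.7,[0,0,0.056],[0,0,0]],
  [0.7,[0.02,-0.053,0],[0,0,0]],
  [0.7,[0.02,-0.053,0],[0,0,0]],
  [0.7,[0.0183,-0.0535,0],[0,0,0]],
])

```text
time_s: 16.12
eef_pos: [0.5952, 0.2019, 0.0903]
tcp_rot: [2.664, 1.663, 0.003]
contact_force: [0.6, -0.7, -0.2]
opening: 0.0609
```

>>> send_rows([
  [0.7,[0,0,0],[0,0,0]],
  [0.7,[0,0,0],[0,0,0]],
  [0.7,[0,0,0],[0,0,0]],
])

```text
time_s: 16.5
eef_pos: [0.5935, 0.2045, 0.0892]
tcp_rot: [-2.664, -1.664, 0.0]
contact_force: [-0.5, -0.9, -0.2]
opening: 0.0609
```

```bash
python3 - <<'E'
from h import *
s=robot.get_image("scene");cv2.imwrite("pics/s10.png",s);st=robot.read_state();p=st['eef_pos'];print(p)
t=robot.get_image("top");cv2.imwrite("pics/t10.png",t)
a=cv2.resize(s[70:220,270:410],(560,600),interpolation=cv2.INTER_CUBIC)
cv2.imwrite("pics/c10.png",np.clip(a*1.3,0,255).astype(np.uint8))
E
```

```text
[0.5934883  0.20459456 0.08915545]
```

View pics/c10.png

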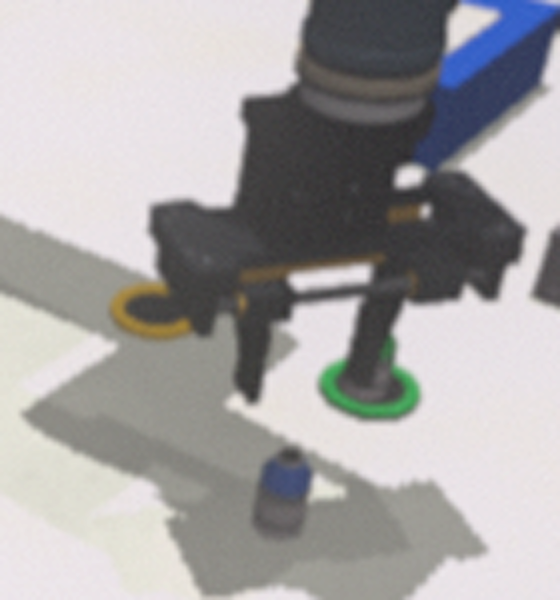

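>>> send_rows([
  [0.7,[0,0,-0.03],[0,0,0]],
  [0.7,[0,0,-0.03],[0,0,0]],
  [0.7,[0,0,-0.025],[0,0,0]],
  [0.7,[0,0,-0.014],[0,0,0]],
  [0.7,[0,0,0],[0,0,0]],
])

```text
time_s: 17.23
eef_pos: [0.5932, 0.2036, -0.0109]
tcp_rot: [-2.664, -1.663, 0.003]
contact_force: [0.8, -0.4, -0.0]
opening: 0.0606
```

>>> send_rows([
  [0.7,[0,0,0],[0,0,0]],
  [0,[0,0,0],[0,0,0]],
  [0,[0,0,0],[0,0,0]],
  [0,[0,0,0],[0,0,0]],
  [0,[0,0,0],[0,0,0]],
])

```text
time_s: 17.85
eef_pos: [0.5944, 0.2032, -0.0097]
tcp_rot: [2.666, 1.662, 0.001]
contact_force: [-0.5, 0.9, 0.8]
opening: 0.0306
```

>>> send_rows([
  [0,[0,0,0],[0,0,0]],
  [0,[0,0,0],[0,0,0]],
  [0,[0,0,0],[0,0,0]],
  [0,[0,0,0],[0,0,0]],
])

```text
time_s: 18.35
eef_pos: [0.5944, 0.2032, -0.0097]
tcp_rot: [2.666, 1.662, 0.001]
contact_force: [0.1, 0.8, 2.5]
opening: 0.0304
```

>>> send_rows([
  [0,[0,0,0.01],[0,0,0]],
  [0,[0,0,0.03],[0,0,0]],
  [0,[0,0,0.04],[0,0,0]],
  [0,[0,0,0.02],[0,0,0]],
  [0,[0,0,0],[0,0,0]],
])

```text
time_s: 18.98
eef_pos: [0.5952, 0.2032, 0.0919]
tcp_rot: [2.664, 1.661, 0.005]
contact_force: [0.2, -0.4, -0.8]
opening: 0.0305
```

>>> send_rows([
  [0,[-0.018,-0.046,0],[0,0,0]],
  [0,[-0.018,-0.046,0],[0,0,0]],
  [0,[-0.018,-0.046,0],[0,0,0]],
  [0,[-0.018,-0.046,0],[0,0,0]],
  [0,[-0.018,-0.046,0],[0,0,0]],
])

```text
time_s: 19.6
eef_pos: [0.5024, -0.028, 0.0889]
tcp_rot: [-2.664, -1.662, 0.003]
contact_force: [0.2, -0.9, -0.6]
opening: 0.0303
```

>>> send_rows([
  [0,[-0.018,-0.046,0],[0,0,0]],
  [0,[-0.018,-0.046,0],[0,0,0]],
  [0,[-0.02,-0.047,0],[0,0,0]],
  [0,[0,0,0],[0,0,0]],
  [0,[0,0,0],[0,0,0]],
])

```text
time_s: 20.23
eef_pos: [0.4473, -0.1652, 0.0893]
tcp_rot: [-2.665, -1.66, 0.001]
contact_force: [-0.3, -0.2, -1.3]
opening: 0.0301
```

>>> send_rows([
  [0,[0,0,-0.03],[0,0,0]],
  [0,[0,0,-0.03],[0,0,0]],
  [0,[0,0,-0.02],[0,0,0]],
  [0,[0,0,0],[0,0,0]],
  [0,[0,0,0],[0,0,0]],
])

```text
time_s: 20.85
eef_pos: [0.4486, -0.165, 0.0104]
tcp_rot: [2.664, 1.664, 0.0]
contact_force: [-0.5, 1.0, -1.0]
opening: 0.0306
```

```bash
python3 - <<'E'
from h import *
s=robot.get_image("scene");cv2.imwrite("pics/s11.png",s);st=robot.read_state();p=st['eef_pos'];print(p,st['contact_force'])
print(blobs(s,'blue',30), "pred foot/top", proj('scene',[.4482,-.166,.01]),proj('scene',[.4482,-.166,.067]),proj('scene',[.4482,-.166,.006]))
E
```

```text
[ 0.44883637 -0.16546795  0.01068741] [ 0.09658873 -0.20764496 -1.39885537]
[(5200, [0, 0, 110, 99], [39.7, 31.7]), (261, [185, 0, 14, 23], [191.4, 10.7]), (381, [238, 0, 24, 23], [248.2, 9.3]), (52, [400, 7, 9, 9], [403.7, 10.7]), (62, [375, 11, 9, 9], [378.9, 15.0]), (52, [387, 20, 7, 10], [389.5, 24.2]), (60, [360, 23, 9, 9], [363.8, 26.6]), (646, [354, 65, 56, 28], [381.8, 78.5]), (55, [174, 213, 12, 7], [179.5, 216.1]), (3152, [387, 213, 83, 72], [428.9, 247.6])] pred foot/top [182.71835845 229.85513114] [179.24072433 211.91435741] [182.95060881 231.05328797]
```

>>> send_rows([
  [0,[0,0,-0.006],[0,0,0]],
  [0,[0,0,-0.005],[0,0,0]],
  [0,[0,0,-0.003],[0,0,0]],
  [0,[0,0,0],[0,0,0]],
  [0,[0,0,0],[0,0,0]],
])

```text
time_s: 21.52
eef_pos: [0.4481, -0.166, -0.004]
tcp_rot: [-2.666, -1.662, 0.0]
contact_force: [-0.6, 0.0, -1.3]
opening: 0.0304
```

```bash
python3 - <<'E'
from h import *
s=robot.get_image("scene");cv2.imwrite("pics/s12.png",s)
g=[cv2.resize(im[195:255,143:223],(400,300),interpolation=cv2.INTER_CUBIC) for im in (cv2.imread("pics/scene0.png"),s)]
cv2.imwrite("pics/c12.png",np.clip(np.hstack(g)*1.4,0,255).astype(np.uint8))
E
```

```text
(no output)
```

View pics/c12.png

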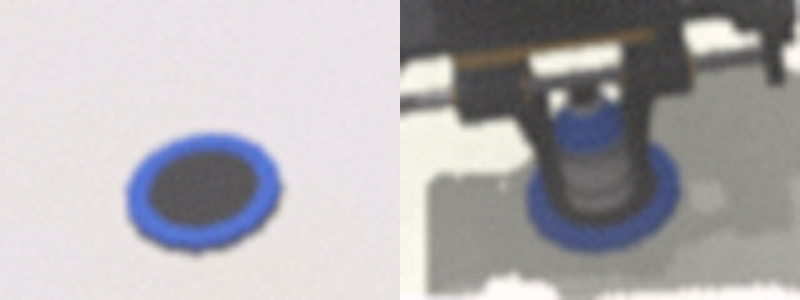

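>>> send_rows([
  [0,[0,0,-0.001],[0,0,0]],
  [0,[0,0,-0.001],[0,0,0]],
  [0,[0,0,0],[0,0,0]],
  [0,[0,0,0],[0,0,0]],
])

```text
time_s: 22.08
eef_pos: [0.4482, -0.1659, -0.006]
tcp_rot: [-2.666, -1.662, 0.0]
contact_force: [0.7, -0.9, -0.7]
opening: 0.0305
```

>>> send_rows([
  [0,[0,0,-0.001],[0,0,0]],
  [0,[0,0,0],[0,0,0]],
  [0,[0,0,0],[0,0,0]],
])

```text
time_s: 22.45
eef_pos: [0.4483, -0.166, -0.0067]
tcp_rot: [2.666, 1.662, 0.0]
contact_force: [0.4, 0.0, 3.5]
opening: 0.0306
```

>>> send_rows([
  [0,[0,0,-0.001],[0,0,0]],
  [0,[0,0,0],[0,0,0]],
  [0,[0,0,0],[0,0,0]],
])

```text
time_s: 22.82
eef_pos: [0.4483, -0.166, -0.0068]
tcp_rot: [2.665, 1.662, 0.001]
contact_force: [-1.1, 0.4, 12.6]
opening: 0.0305
```

>>> send_rows([
  [0.7,[0,0,0.001],[0,0,0]],
  [0.7,[0,0,0],[0,0,0]],
  [0.7,[0,0,0],[0,0,0]],
  [0.7,[0,0,0],[0,0,0]],
  [0.7,[0,0,0.01],[0,0,0]],
])

```text
time_s: 23.45
eef_pos: [0.4476, -0.1656, 0.0027]
tcp_rot: [-2.664, -1.661, 0.001]
contact_force: [-0.1, 0.1, 0.2]
opening: 0.0601
```

>>> send_rows([
  [0.7,[0,0,0.03],[0,0,0]],
  [0.7,[0,0,0.056],[0,0,0]],
  [0.7,[-0.022,-0.054,0],[0,0,0]],
  [0.7,[-0.022,-0.054,0],[0,0,0]],
  [0.7,[-0.0213,-0.054,0],[0,0,0]],
])

```text
time_s: 24.08
eef_pos: [0.3824, -0.3294, 0.0901]
tcp_rot: [2.664, 1.662, 0.0]
contact_force: [1.3, -0.3, 0.2]
opening: 0.0609
```

>>> send_rows([
  [0.7,[0,0,0],[0,0,0]],
  [0.7,[0,0,0],[0,0,0]],
  [0.7,[0,0,0],[0,0,0]],
])

```text
time_s: 24.45
eef_pos: [0.383, -0.3261, 0.0891]
tcp_rot: [-2.663, -1.664, -0.0]
contact_force: [0.4, -0.6, -0.1]
opening: 0.0609
```

```bash
python3 - <<'E'
from h import *
s=robot.get_image("scene");t=robot.get_image("top");cv2.imwrite("pics/s13.png",s);cv2.imwrite("pics/t13.png",t);print(robot.read_state()['eef_pos'])
print('top',{c:[b for b in blobs(t,c,15) if b[0]<600] for c in HUE})
for c,D,h in(('green',(.5364,.3632),.057),('blue',(.4482,-.166),.06)):print(c,proj('top',[*D,h]),proj('top',[*D,.006]))
E
```

```text
[ 0.38321716 -0.32631104  0.08907007]
top {'red': [(301, [241, 135, 27, 27], [253.8, 147.9]), (261, [242, 206, 21, 21], [251.2, 216.0])], 'yellow': [(20, [165, 97, 12, 3], [170.6, 98.4]), (18, [69, 114, 10, 9], [74.2, 119.1]), (20, [51, 123, 17, 6], [58.4, 125.6]), (87, [398, 185, 13, 14], [402.6, 192.1]), (339, [118, 244, 28, 29], [131.6, 257.8])], 'green': [(363, [101, 180, 27, 27], [113.7, 192.8])], 'blue': [(413, [309, 209, 29, 28], [323.2, 222.4])]}
green [105.4381682  190.21215321] [113.80721025 192.78893476]
blue [326.09255804 221.20797075] [322.40306548 222.21443974]
```

>>> send_rows([
  [0.7,[0,0,-0.03],[0,0,0]],
  [0.7,[0,0,-0.03],[0,0,0]],
  [0.7,[0,0,-0.025],[0,0,0]],
  [0.7,[0,0,-0.014],[0,0,0]],
  [0.7,[0,0,0],[0,0,0]],
])

```text
time_s: 25.18
eef_pos: [0.3828, -0.327, -0.0106]
tcp_rot: [-2.663, -1.662, 0.0]
contact_force: [-0.0, -0.7, -0.1]
opening: 0.0608
```

>>> send_rows([
  [0.7,[0,0,0],[0,0,0]],
  [0,[0,0,0],[0,0,0]],
  [0,[0,0,0],[0,0,0]],
  [0,[0,0,0],[0,0,0]],
  [0,[0,0,0],[0,0,0]],
])

```text
time_s: 25.8
eef_pos: [0.3829, -0.3279, -0.0097]
tcp_rot: [2.666, 1.662, 0.0]
contact_force: [1.1, 0.9, 2.4]
opening: 0.0306
```

>>> send_rows([
  [0,[0,0,0],[0,0,0]],
  [0,[0,0,0],[0,0,0]],
  [0,[0,0,0],[0,0,0]],
  [0,[0,0,0],[0,0,0]],
])

```text
time_s: 26.3
eef_pos: [0.3829, -0.3279, -0.0098]
tcp_rot: [2.666, 1.662, -0.0]
contact_force: [-0.3, 1.6, 4.9]
opening: 0.031
```

>>> send_rows([
  [0,[0,0,0.01],[0,0,0]],
  [0,[0,0,0.03],[0,0,0]],
  [0,[0,0,0.04],[0,0,0]],
  [0,[0,0,0.02],[0,0,0]],
  [0,[0,0,0],[0,0,0]],
])

```text
time_s: 26.92
eef_pos: [0.3835, -0.3288, 0.0915]
tcp_rot: [2.663, 1.66, 0.0]
contact_force: [0.4, 0.6, -1.1]
opening: 0.0304
```

>>> send_rows([
  [0,[0.029,0.0365,0],[0,0,0]],
  [0,[0.029,0.0365,0],[0,0,0]],
  [0,[0.029,0.0365,0],[0,0,0]],
  [0,[0.029,0.0365,0],[0,0,0]],
  [0,[0.029,0.0365,0],[0,0,0]],
])

```text
time_s: 27.55
eef_pos: [0.5277, -0.1437, 0.0885]
tcp_rot: [-2.664, -1.661, 0.002]
contact_force: [0.6, -0.8, -2.2]
opening: 0.031
```

>>> send_rows([
  [0,[0.029,0.0365,0],[0,0,0]],
  [0,[0.029,0.0365,0],[0,0,0]],
  [0,[0.029,0.0365,0],[0,0,0]],
  [0,[0.029,0.0365,0],[0,0,0]],
  [0,[0,0,0],[0,0,0]],
])

```text
time_s: 28.18
eef_pos: [0.6449, 0.0036, 0.0882]
tcp_rot: [-2.662, -1.667, 0.0]
contact_force: [-0.1, -0.5, -1.6]
opening: 0.0306
```

>>> send_rows([
  [0,[0,0,-0.03],[0,0,0]],
  [0,[0,0,-0.03],[0,0,0]],
  [0,[0,0,-0.02],[0,0,0]],
  [0,[0,0,-0.01],[0,0,0]],
  [0,[0,0,0],[0,0,0]],
])

```text
time_s: 28.8
eef_pos: [0.6433, 0.0003, -0.0007]
tcp_rot: [-2.665, -1.661, 0.002]
contact_force: [0.6, -0.4, -0.1]
opening: 0.0306
```

>>> send_rows([
  [0,[0,0,0],[0,0,0]],
  [0,[0,0,-0.003],[0,0,0]],
  [0,[0,0,-0.002],[0,0,0]],
  [0,[0,0,0],[0,0,0]],
  [0,[0,0,0],[0,0,0]],
])

```text
time_s: 29.42
eef_pos: [0.6439, 0.0006, -0.0049]
tcp_rot: [2.666, 1.662, 0.0]
contact_force: [-0.0, -0.4, -1.1]
opening: 0.0311
```

```bash
python3 - <<'E'
from h import *
s=robot.get_image("scene");t=robot.get_image("top");cv2.imwrite("pics/s14.png",s);cv2.imwrite("pics/t14.png",t)
print(blobs(s,'red',20)); print(proj('scene',[.644,.0005,.041]),proj('scene',[.644,.0005,.006]),proj('scene',[.644,.0005,.053]))
E
```

```text
[(21, [441, 110, 6, 4], [443.4, 111.4]), (51, [242, 196, 15, 11], [249.1, 199.8]), (72, [290, 237, 12, 8], [295.3, 240.8]), (141, [280, 244, 30, 18], [295.6, 254.6])]
[294.85149607 236.94853804] [293.7204107  247.75072707] [295.25507693 233.0942253 ]
```

>>> send_rows([
  [0,[0,0,-0.001],[0,0,0]],
  [0,[0,0,0],[0,0,0]],
  [0,[0,0,-0.001],[0,0,0]],
  [0,[0,0,0],[0,0,0]],
  [0,[0,0,0],[0,0,0]],
])

```text
time_s: 30.15
eef_pos: [0.644, 0.0005, -0.0067]
tcp_rot: [2.666, 1.662, 0.0]
contact_force: [-0.7, -0.3, 0.7]
opening: 0.0307
```

>>> send_rows([
  [0,[0,0,-0.0005],[0,0,0]],
  [0,[0,0,0],[0,0,0]],
  [0,[0,0,0],[0,0,0]],
])

```text
time_s: 30.52
eef_pos: [0.644, 0.0006, -0.0067]
tcp_rot: [2.666, 1.662, 0.0]
contact_force: [-1.9, -0.6, 5.5]
opening: 0.0305
```

>>> send_rows([
  [0.7,[0,0,0.001],[0,0,0]],
  [0.7,[0,0,0],[0,0,0]],
  [0.7,[0,0,0],[0,0,0]],
  [0.7,[0,0,0],[0,0,0]],
  [0.7,[0,0,0.01],[0,0,0]],
])

```text
time_s: 31.15
eef_pos: [0.6431, 0.0007, 0.003]
tcp_rot: [-2.665, -1.661, 0.002]
contact_force: [-0.4, -0.6, 0.9]
opening: 0.0602
```

>>> send_rows([
  [0.7,[0,0,0.03],[0,0,0]],
  [0.7,[0,0,0.056],[0,0,0]],
  [0.7,[-0.018,-0.052,0],[0,0,0]],
  [0.7,[-0.018,-0.052,0],[0,0,0]],
  [0.7,[-0.018,-0.052,0],[0,0,0]],
])

```text
time_s: 31.78
eef_pos: [0.5898, -0.1568, 0.0907]
tcp_rot: [2.664, 1.662, 0.002]
contact_force: [0.8, -0.3, 0.9]
opening: 0.0609
```

>>> send_rows([
  [0.7,[-0.018,-0.052,0],[0,0,0]],
  [0.7,[-0.018,-0.052,0],[0,0,0]],
  [0.7,[-0.018,-0.052,0],[0,0,0]],
  [0.7,[-0.019,-0.051,0],[0,0,0]],
  [0.7,[0,0,0],[0,0,0]],
])

```text
time_s: 32.4
eef_pos: [0.5159, -0.3673, 0.0905]
tcp_rot: [2.668, 1.653, 0.0]
contact_force: [0.2, 0.3, 0.0]
opening: 0.0611
```

>>> send_rows([
  [0.7,[0,0,0],[0,0,0]],
  [0.7,[0,0,-0.03],[0,0,0]],
  [0.7,[0,0,-0.03],[0,0,0]],
  [0.7,[0,0,-0.025],[0,0,0]],
  [0.7,[0,0,-0.0145],[0,0,0]],
])

```text
time_s: 33.02
eef_pos: [0.517, -0.3599, -0.0111]
tcp_rot: [-2.662, -1.664, 0.001]
contact_force: [-0.4, 0.1, -0.6]
opening: 0.0607
```

>>> send_rows([
  [0.7,[0,0,0],[0,0,0]],
  [0.7,[0,0,0],[0,0,0]],
  [0,[0,0,0],[0,0,0]],
  [0,[0,0,0],[0,0,0]],
  [0,[0,0,0],[0,0,0]],
])

```text
time_s: 33.65
eef_pos: [0.5169, -0.3627, -0.0095]
tcp_rot: [2.666, 1.661, 0.0]
contact_force: [-0.7, -1.0, 0.1]
opening: 0.0388
```

>>> send_rows([
  [0,[0,0,0],[0,0,0]],
  [0,[0,0,0],[0,0,0]],
  [0,[0,0,0],[0,0,0]],
  [0,[0,0,0],[0,0,0]],
  [0,[0,0,0],[0,0,0]],
])

```text
time_s: 34.28
eef_pos: [0.517, -0.3624, -0.0097]
tcp_rot: [2.666, 1.662, 0.0]
contact_force: [0.0, 1.6, 3.4]
opening: 0.0304
```

>>> send_rows([
  [0,[0,0,0.01],[0,0,0]],
  [0,[0,0,0.03],[0,0,0]],
  [0,[0,0,0.04],[0,0,0]],
  [0,[0,0,0.02],[0,0,0]],
  [0,[0,0,0],[0,0,0]],
])

```text
time_s: 34.9
eef_pos: [0.5178, -0.3635, 0.0919]
tcp_rot: [2.662, 1.66, 0.001]
contact_force: [0.3, -0.1, -1.3]
opening: 0.0302
```

>>> send_rows([
  [0,[-0.011,0.052,0],[0,0,0]],
  [0,[-0.011,0.052,0],[0,0,0]],
  [0,[-0.011,0.052,0],[0,0,0]],
  [0,[-0.011,0.052,0],[0,0,0]],
  [0,[-0.011,0.052,0],[0,0,0]],
])

```text
time_s: 35.52
eef_pos: [0.4606, -0.1007, 0.089]
tcp_rot: [-2.665, -1.66, 0.002]
contact_force: [1.1, 0.3, -2.2]
opening: 0.0303
```

>>> send_rows([
  [0,[-0.011,0.052,0],[0,0,0]],
  [0,[-0.011,0.052,0],[0,0,0]],
  [0,[-0.011,0.052,0],[0,0,0]],
  [0,[-0.011,0.052,0],[0,0,0]],
  [0,[-0.011,0.052,0],[0,0,0]],
])

```text
time_s: 36.15
eef_pos: [0.4058, 0.159, 0.0892]
tcp_rot: [-2.666, -1.661, 0.002]
contact_force: [-0.6, -0.1, -1.8]
opening: 0.0304
```

>>> send_rows([
  [0,[-0.012,0.052,0],[0,0,0]],
  [0,[-0.012,0.052,0],[0,0,0]],
  [0,[-0.012,0.052,0],[0,0,0]],
  [0,[0,0,0],[0,0,0]],
  [0,[0,0,0],[0,0,0]],
])

```text
time_s: 36.78
eef_pos: [0.3699, 0.313, 0.0892]
tcp_rot: [2.665, 1.663, -0.004]
contact_force: [-0.9, -1.0, -2.1]
opening: 0.0309
```

>>> send_rows([
  [0,[0,0,-0.03],[0,0,0]],
  [0,[0,0,-0.03],[0,0,0]],
  [0,[0,0,-0.02],[0,0,0]],
  [0,[0,0,-0.01],[0,0,0]],
  [0,[0,0,0],[0,0,0]],
])

```text
time_s: 37.4
eef_pos: [0.3709, 0.3125, -0.0005]
tcp_rot: [-2.667, -1.66, 0.003]
contact_force: [0.4, 0.6, -1.7]
opening: 0.0306
```

>>> send_rows([
  [0,[0,0,0],[0,0,0]],
  [0,[0,0,-0.003],[0,0,0]],
  [0,[0,0,-0.002],[0,0,0]],
  [0,[0,0,0],[0,0,0]],
  [0,[0,0,0],[0,0,0]],
])

```text
time_s: 38.02
eef_pos: [0.3708, 0.3137, -0.0049]
tcp_rot: [2.666, 1.662, 0.0]
contact_force: [-0.1, -0.1, -2.2]
opening: 0.0309
```

```bash
python3 - <<'E'
from h import *
s=robot.get_image("scene");t=robot.get_image("top");cv2.imwrite("pics/s15.png",s);cv2.imwrite("pics/t15.png",t)
print([b for b in blobs(s,'yellow',10) if 100<b[2][1]<250]); D=(.371,.3136);print([proj('scene',[*D,z]) for z in(.006,.043,.055)])
E
```

```text
[(41, [306, 135, 8, 6], [309.4, 137.6]), (72, [298, 144, 22, 10], [309.0, 149.7])]
[array([307.69828748, 146.03154877]), array([308.86255986, 135.62804962]), array([309.25150761, 132.15255917])]
```

>>> send_rows([
  [0,[0,0,-0.001],[0,0,0]],
  [0,[0,0,0],[0,0,0]],
  [0,[0,0,-0.001],[0,0,0]],
  [0,[0,0,0],[0,0,0]],
  [0,[0,0,0],[0,0,0]],
])

```text
time_s: 38.75
eef_pos: [0.3709, 0.3136, -0.0068]
tcp_rot: [2.666, 1.662, 0.0]
contact_force: [-0.4, -0.7, 2.7]
opening: 0.0305
```

>>> send_rows([
  [0,[0,0,-0.0005],[0,0,0]],
  [0,[0,0,0],[0,0,0]],
  [0,[0,0,0],[0,0,0]],
])

```text
time_s: 39.12
eef_pos: [0.3709, 0.3136, -0.0068]
tcp_rot: [2.666, 1.662, 0.001]
contact_force: [-0.4, -0.2, 7.8]
opening: 0.0308
```

Contact is confirmed. I'll release, retreat up and towards the start pose, then check all four.

>>> send_rows([
  [0.7,[0,0,0.001],[0,0,0]],
  [0.7,[0,0,0],[0,0,0]],
  [0.7,[0,0,0],[0,0,0]],
  [0.7,[0,0,0],[0,0,0]],
  [0.7,[0,0,0.01],[0,0,0]],
])

```text
time_s: 39.75
eef_pos: [0.3703, 0.3133, 0.0033]
tcp_rot: [-2.666, -1.662, 0.003]
contact_force: [0.1, -0.3, -0.9]
opening: 0.0601
```

>>> send_rows([
  [0.7,[0,0,0.03],[0,0,0]],
  [0.7,[0,0,0.056],[0,0,0]],
  [0.7,[0,0,0.06],[0,0,0]],
  [0.7,[-0.02,0.05,0.02],[0,0,0]],
  [0.7,[-0.02,0.05,0.02],[0,0,0]],
])

```text
time_s: 40.38
eef_pos: [0.3309, 0.4144, 0.192]
tcp_rot: [-2.667, -1.659, -0.004]
contact_force: [0.2, 0.7, -0.4]
opening: 0.0611
```

>>> send_rows([
  [0.7,[-0.02,0.05,0],[0,0,0]],
  [0.7,[-0.02,0.05,0],[0,0,0]],
  [0.7,[-0.02,0.05,0],[0,0,0]],
  [0.7,[0,0,0],[0,0,0]],
  [0.7,[0,0,0],[0,0,0]],
])

```text
time_s: 41.0
eef_pos: [0.2704, 0.5628, 0.1895]
tcp_rot: [2.664, 1.663, -0.002]
contact_force: [0.1, -0.2, -0.2]
opening: 0.0609
```

```bash
python3 - <<'E'
from h import *
s=robot.get_image("scene");t=robot.get_image("top");cv2.imwrite("pics/s16.png",s);cv2.imwrite("pics/t16.png",t)
D=[(254,148),(132,258),(114,193),(323,222)];S=[(295,243),(308,140),(362,160),(182,225)]
g=np.vstack([np.hstack([cv2.resize(im[y-20:y+20,x-20:x+20],(200,200),interpolation=cv2.INTER_CUBIC) for x,y in P]) for im,P in((t,D),(s,S))])
cv2.imwrite("pics/fin.png",np.clip(g*1.5,0,255).astype(np.uint8))
P=dict(red=(.6438,.0006,.051),yellow=(.371,.3136,.054),green=(.5364,.3632,.057),blue=(.4482,-.166,.060))
for (c,q),(x,y) in zip(P.items(),D): print(c,'crop px: lens top exp',((proj('top',q)-[x,y]+20.5)*5).round(),'dish',((proj('top',[*q[:2],.006])-[x,y]+20.5)*5).round())
E
```

```text
red crop px: lens top exp [100.  79.] dish [102. 102.]
yellow crop px: lens top exp [ 65. 107.] dish [101. 101.]
green crop px: lens top exp [60. 89.] dish [102. 101.]
blue crop px: lens top exp [118.  99.] dish [100. 104.]
```

View pics/fin.png

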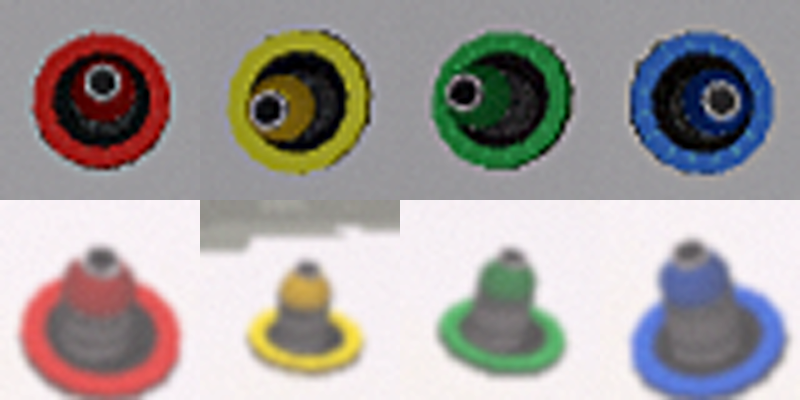

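The final crops show all four lenses upright in their dishes. The lens tops are within about 1 px (roughly 2 mm) of where they should be.

```bash
python3 - <<'E'
from h import *
a=cv2.imread("pics/top0.png")[140:240,230:360].astype(int);b=cv2.imread("pics/t16.png")[140:240,230:360].astype(int)
d=np.abs(a-b).max(2);print('bottle diff',d[10:35,95:122].mean(),'petri diff',d[64:90,8:36].mean(),'bg',d[40:60,50:70].mean())
print(robot.read_state()['time_s'],robot.finish_job())
E
```

```text
bottle diff 2.3466666666666667 petri diff 2.1043956043956045 bg 2.0875
the job is handed in; nothing more can be done
41.1 None
```

All four objectives are standing lens up and released in the dishes of their own colour, and I handed the job in at about 41 s. I gripped each lens on its steel cylinder and lowered it until the force reading showed it touching the dish floor. After each release I lifted straight up.

**Last checks**
- **Position:** The final top view puts every lens top within about 1 px (roughly 2 mm) of where it should be for a centred, upright lens. The side view also shows all four upright on their dish floors.
- **Bottle and petri dish:** The image difference from the start picture is at noise level for both, so neither was moved.
- **Arm:** It ended clear of everything, reading no contact beyond sensor noise.

**What disagreed**
- **Tool height:** The reported TCP height reads about 28 mm or more below the real fingertip height. By the reported height the tips were about 30 mm below the bench, yet nothing touched. I set the gripping height from the images and used the force reading for the placings, where every lens touched its dish floor at the same height reading.
- **Side camera:** It puts the dishes roughly 2 px (7–8 mm) off from the top camera. I used the top camera for positions, and the placed lenses confirmed it.
- **Blue lens:** Before release, the side view suggested it was about 3–4 mm off centre. The final top view showed less, and both are inside the 12 mm limit.

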